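# Centre-punch the drill spot on a clamped bracket

## Task

Take the spring-loaded centre punch out of its holder, set its tip inside the blue drill spot on the clamped bracket and press it straight down until its hidden spring snaps, never pressing with more than 20 N. Then put the punch back upright in its holder, fully seated, and let go. Do not snap it anywhere else, and leave the tray, jar, screwdriver and spare bracket where they are.

Things in the scene. Friction and masses are not known exactly. Their poses are not given: they have to be found in the camera images.
- punch: Centre punch, 160 g, loose, round, upright in the holder at first. Origin: on its axis under the steel finger flange (34 mm across, z 0 to 6 mm); z points away from the tip. Above: dark barrel with bright bands, 20 mm across, z 6 to 66 mm (grip here), red cap 24 mm across to z 78 mm. Below: steel sleeve 14 mm across to z -35 mm, its last 7 mm tapering to 11 mm; then a brass nose (see muzzle).
- muzzle (a point): Point on the punch's axis at the sleeve's lower end, 35 mm below the punch's origin. From it sticks out the sprung brass nose, 6 mm across with a conical tip. The nose is screwed in by a different, unmeasured amount each run: unpressed, its tip is 11 to 22 mm below this point.
- striker (a joint): Hidden trigger inside the punch, m: 0 = cocked, 0.0028 = snapped. As the nose is pressed in, its resistance climbs from about 2 N to about 14 N over 2.5 mm; then the trigger jumps to 0.0028 with a click and the resistance suddenly drops by 5 N or more. Pressed on, it climbs again and soon hits a hard stop. Lifted off, the trigger re-cocks by itself.
- holder: Grey block, 70 x 70 mm, 65 mm high, fixed to the table (place and yaw vary). Origin: centre of its underside, z up. A vertical through hole in its middle, 19 mm across with a 3 mm chamfer, takes the sleeve of the punch; the flange then rests on the block's top, so the punch's origin is 65 mm above the holder's origin.
- fixture: Marking fixture fixed to the table (place and yaw vary): dark steel base 170 x 120 mm with rubber pads and on them a grey plate with the clamped bracket. Origin: centre of its underside, z up. Its highest parts, the orange clamps with pin heads at both ends, reach 66 mm above the table, 25 mm or more from the spot's centre.
- bracket: Bracket blank, pale sheet metal 104 x 64 mm with a 14 mm rim along its +y side (to 62 mm above the table), held on the grey plate by orange clamps. Same origin and axes as the fixture. Its upper face is 48 mm above the origin. It stands on springy pads: under load it sinks straight down, by about 1 mm. Three black holes in it are already drilled.
- spot (a point): Centre of the blue drill spot, 12 mm across, flat on the upper face of the bracket (at x = 12, y = -6, z = 48 mm in the bracket's frame).
- tray: Bystander: black pocket tray, 110 x 160 x 30 mm, loose. Origin: centre of its underside.
- jar: Bystander: clear jar with a white cap, 60 mm across, 75 mm high, loose. Origin: centre of its underside. It stands on the other side of the fixture from the holder; the two swap sides.
- driver: Bystander: screwdriver with a yellow handle lying on the table, loose.
- spare: Bystander: unclamped spare bracket, 104 x 64 mm, 22 mm high, lying flat beyond the fixture, without a blue spot. Origin: centre of its underside.
Things that resemble listed ones, but are neither listed nor needed, are in the scene too. Several things look just like the holder: the one meant starts farthest from the robot's base.

How it is judged:
By the outcome, as a careful person would: the job done as asked, in the order asked, and still so for the second after the job is handed in, with the robot touching nothing.
It also fails if it takes over 67 s, if anything falls off the work surface, if the arm or the gripper's body presses on something with over 40 N, if the wrist force passes 120 N, or if a joint passes its speed limit or range.

## Robot

A 7-joint arm with a two-finger parallel gripper is mounted at the origin on the work surface. World frame = base frame: x ahead of the robot, y to its left, z up, the work surface at z = 0. Lengths are in m, angles in rad, forces in N, time in s.
With the tool pointing down it reaches from about 0.425 to 0.825 m from the base axis. Payload 3.6 kg.
Tool frame: the origin (TCP) lies between the finger pads; the fingertips stand manip.tips_ahead ahead of it and the grasp point (between the pads) lies 2 mm behind it (manip.tips_ahead is the distance from the TCP to the fingertips, in m); z points along the fingers, y is the direction in which the jaws open and shut (so a half turn about z gives the same grasp; the last joint's range is limited). The gripper opens to 93 mm and grips with 3 to 60 N. Pads are 15 mm wide; open, the fingers measure 128 mm over their backs; the gripper's body (75 mm by 188 mm) begins 65 mm behind the grasp point.
Start: joints at [1.153, 0.615, -0.013, 1.423, 0.008, 1.103, -0.04], TCP at [0.248, -0.601, 0.236] pointing down, gripper open.
Joint ranges: [-3.12, 3.12], [-0.3, 2.06], [-1.34, 1.32], [0.26, 2.42], [-1.36, 4.5], [0.01, 1.98], [-2.84, 2.84]. Speed limits (rad/s): [2.79, 2.79, 3.14, 3.14, 3.14, 3.14, 3.14].

## Interface

Orientations are given as a unit quaternion [x, y, z, w].
In Python, from plant import manip gives the robot as it stands. Calls block until the motion is done:
- manip.goto(position, orientation): joint-space move of the TCP to a pose.
- manip.move_straight(position, rot=None, velocity=0.15, force_limit=None): straight line of the TCP; rot=None keeps the orientation; velocity is the mean speed in m/s. With force_limit (N) it stops when the force on the tool has changed by that much, and returns True; else False.
- manip.set_joints(angles): joint-space move.
- manip.release() and manip.grasp(effort=None): open the fingers fully, or close them until they stop; effort is the grip in N (None keeps the last).
- manip.dwell(seconds).
- manip.ik(position, orientation): joint angles nearest the present ones, or None.
- manip.get_obs(): the state.
- manip.read_camera(name): name is "scene" or "top"; returns a dict with "pixels" (420x560x3 uint8, red, green, blue), "K" (3x3 intrinsics, pixels), "R" (3x3) and "t" (3): a world point X has camera coordinates R X + t. Camera axes: x right, y down, z forward; pixel columns grow to the right and rows downward; lengths in m; the calibration is good to about 2 mm. A picture is of the moment at which its call begins. There is no depth.
A pose or a line that the arm cannot do raises manip.IKError and nothing moves.
- manip.close_job(): hands the job in, once; it reports no verdict.
The state is a dict: "t": time; "joints": joint angles; "joint_velocities": joint speeds; "tau": joint torques, N m; "eef_pos": TCP position; "tool_rot": TCP orientation; "force": force on the tool from outside, world axes, zero at the start; "moment": the same for the moment, N m; "gripper_width": opening from 0.0 (shut) to 1.0 (fully open).
Only numpy, scipy, OpenCV 4.12 (cv2) and the standard library are available. Lean on these libraries where they do the work, as an engineer would, in place of code of your own. Each camera call takes 0.05 s, during which the arm holds its last target.

## Working session

There is one attempt and no reset: what is moved stays moved. The work goes in short steps, each a Python script; the robot and the scene stay as the last script left them, time stands still between calls to the robot, and variables do not carry over. Pictures are saved under pics/ and viewed, and the job is handed in when it is done.

```bash
ls; mkdir -p pics
python3 - <<'E'
from plant import manip
import cv2, numpy as np
o=manip.get_obs();print({k:np.round(v,3).tolist() for k,v in o.items()},manip.tips_ahead)
for n in("scene","top"):
    c=manip.read_camera(n);cv2.imwrite(f"pics/{n}0.png",c["pixels"][:,:,::-1]);print(n,c["K"].tolist(),c["R"].tolist(),c["t"].tolist())
    np.savez(f"{n}.npz",K=c["K"],R=c["R"],t=c["t"])
E
```

```text
pics
{'t': 0.0, 'joints': [1.154, 0.616, -0.013, 1.425, 0.008, 1.103, -0.04], 'joint_velocities': [-0.0, -0.001, 0.0, 0.0, -0.0, 0.0, 0.0], 'tau': [-0.0, -45.893, 0.209, -16.575, -0.061, 0.021, 0.0], 'eef_pos': [0.247, -0.6, 0.234], 'tool_rot': [0.981, 0.194, -0.0, -0.001], 'force': [-0.403, 0.68, -0.228], 'moment': [-0.006, -0.008, -0.037], 'gripper_width': 1.0} 0.017
scene [[402.6564081565823, 0.0, 278.35688677135454], [0.0, 402.6564081565823, 204.74101351422428], [0.0, 0.0, 1.0]] [[0.5161497807443746, 0.8563756296013769, 0.014497753701160257], [0.674160645205912, -0.3957692055088181, -0.6235977553090353], [-0.5282961558568097, 0.3316436596646533, -0.7816109356394351]] [-0.3001704849985218, -0.29885930854430964, 1.1490779107384559]
top [[516.8288072576739, 0.0, 280.8149992232292], [0.0, 516.8288072576739, 204.2304814101389], [0.0, 0.0, 1.0]] [[-0.0029775842327648652, -0.9997958963701858, 0.01998248216498156], [-0.9862367709702331, -0.0003673502024528101, -0.16533873303021604], [0.16531232736352447, -0.020199768690897766, -0.9860343826492508]] [0.0007194734499721932, 0.540016185194385, 1.0650844646321256]
```

View pics/scene0.png

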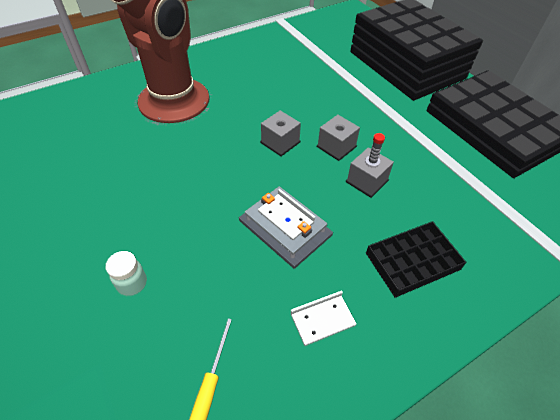

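View pics/top0.png

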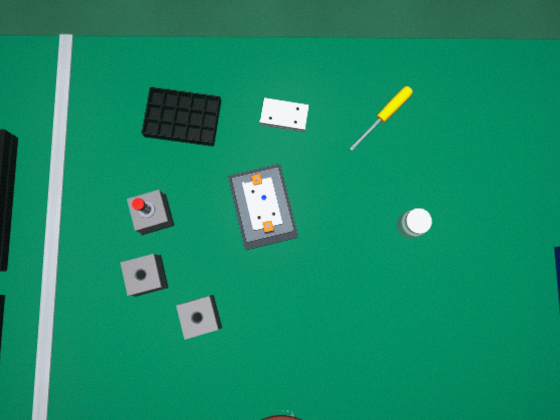

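The scene view shows the punch in its holder at (372,165) and the fixture with the blue spot at (288,219). In the top view the holder is at (148,210) with the red cap at (139,204), and the spot is at (264,197). Next I'll enlarge both.

Run:
```python
import cv2, numpy as np
t=cv2.imread("pics/top0.png");s=cv2.imread("pics/scene0.png")
f=lambda im,x,y,w,h,k:cv2.resize(im[y:y+h,x:x+w],None,fx=k,fy=k,interpolation=cv2.INTER_CUBIC)
cv2.imwrite("pics/a.png",f(t,115,180,70,60,9))
cv2.imwrite("pics/b.png",f(t,220,155,90,100,6))
cv2.imwrite("pics/c.png",f(s,235,125,170,145,4))
def blob(im,m):
    n,l,st,c=cv2.connectedComponentsWithStats(m.astype(np.uint8));return [(c[i].round(2).tolist(),st[i,4]) for i in range(1,n) if st[i,4]>3]
for n,im in(("top",t),("scene",s)):
    b,g,r=[im[:,:,i].astype(int) for i in range(3)]
    print(n,"blue",blob(im,(b>g+60)&(b>r+60)),"red",blob(im,(r>150)&(g<70)&(b<70)),"or",blob(im,(r>180)&(g>90)&(g<180)&(b<80)))
```

```text
top blue [([263.32, 196.86], np.int32(22))] red [([137.92, 203.54], np.int32(100))] or [([400.5, 104.5], np.int32(18)), ([256.16, 178.75], np.int32(63)), ([267.75, 226.52], np.int32(65))]
scene blue [([287.42, 219.42], np.int32(19))] red [([379.0, 137.0], np.int32(61))] or [([267.96, 197.91], np.int32(45)), ([304.34, 227.48], np.int32(44))]
```

View pics/a.png

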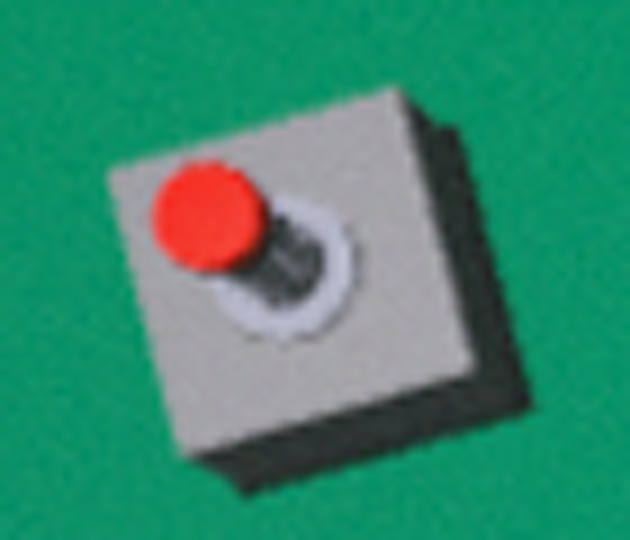

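View pics/b.png

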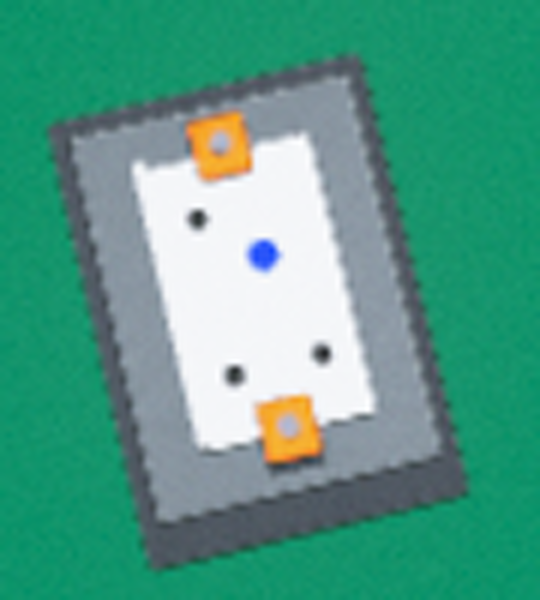

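View pics/c.png

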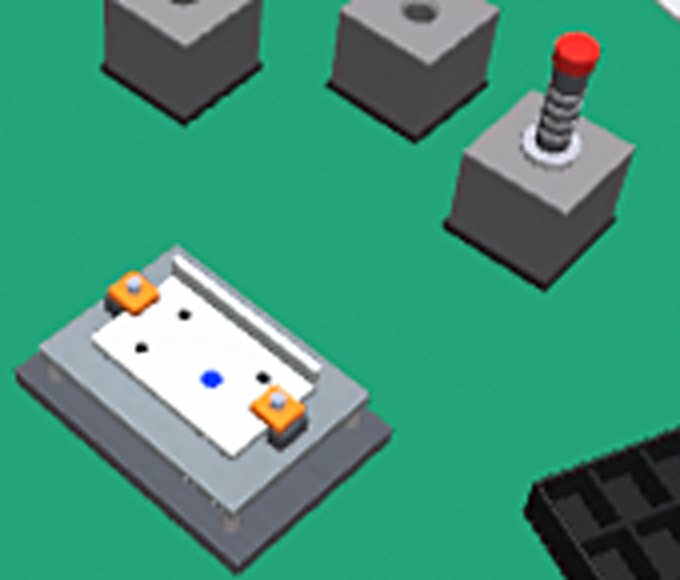

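The crops give the holder's top corners at (398,87), (473,372), (183,457) and (108,170) in a.png. The blue spot is near (263,255) in b.png. The clamps line up along the bracket's long axis.

```bash
cat > h.py <<'E'
import numpy as np,cv2
C={n:np.load(f"{n}.npz") for n in("scene","top")}
def ray(n,u,v):
    c=C[n];d=c["R"].T@np.linalg.solve(c["K"],[u,v,1]);o=-c["R"].T@c["t"];return o,d
def at(n,u,v,z):
    o,d=ray(n,u,v);return o+d*(z-o[2])/d[2]
def tri(a,b):
    A=[];B=[]
    for n,p in(("top",a),("scene",b)):
        o,d=ray(n,*p);d/=np.linalg.norm(d);M=np.eye(3)-np.outer(d,d);A.append(M);B.append(M@o)
    return np.linalg.lstsq(np.vstack(A),np.hstack(B),rcond=None)[0]
def proj(n,X):
    c=C[n];p=c["K"]@(c["R"]@np.asarray(X)+c["t"]);return p[:2]/p[2]
E
python3 - <<'E'
from h import *
np.set_printoptions(precision=4,suppress=True)
cr=lambda p,o,k:(o[0]+(p[0]+.5)/k-.5,o[1]+(p[1]+.5)/k-.5)
cs=np.array([at("top",*cr(p,(115,180),9),.065) for p in[(398,87),(473,372),(183,457),(108,170)]])
print("holder top",cs.mean(0),np.linalg.norm(cs-np.roll(cs,1,0),axis=1),np.degrees(np.arctan2(*(cs[0]-cs[1])[1::-1])))
cc=np.array([at("scene",*cr(p,(235,125),4),.065) for p in[(523,90),(633,150),(567,213),(460,152)]])
print("holder scene",cc.mean(0),np.linalg.norm(cc-np.roll(cc,1,0),axis=1))
print("flange top-cam", at("top",*cr((285,265),(115,180),9),.071),"scene",at("scene",*cr((551,143),(235,125),4),.071))
print("cap top",at("top",*cr((206,213),(115,180),9),.141), "scene",at("scene",*cr((577,45),(235,125),4),.143))
print("spot top",at("top",263.32,196.86,.048),at("scene",287.42,219.42,.048),tri((263.32,196.86),(287.42,219.42)))
a=at("top",*cr((220,142),(220,155),6),.066);b=at("top",*cr((288,426),(220,155),6),.066)
print("clamps",a,b,np.linalg.norm(a-b),np.degrees(np.arctan2(*(a-b)[1::-1])))
for p in((134,166),(310,136),(376,410),(204,449)):print("brk",at("top",*cr(p,(220,155),6),.048))
E
```

```text
holder top [0.5251 0.281  0.065 ] [0.0695 0.0702 0.0689 0.0703] 16.334033203098933
holder scene [0.524  0.2791 0.065 ] [0.0668 0.0741 0.0665 0.0707]
flange top-cam [0.5255 0.2809 0.071 ] scene [0.5252 0.2807 0.071 ]
cap top [0.5258 0.2815 0.141 ] scene [0.524  0.2811 0.143 ]
spot top [0.5555 0.0376 0.048 ] [0.5545 0.0373 0.048 ] [0.5552 0.0373 0.0489]
clamps [0.5924 0.0524 0.066 ] [0.4912 0.0282 0.066 ] 0.10401672063838256 13.437734664246381
brk [0.5875 0.0837 0.048 ]
brk [0.5986 0.0206 0.048 ]
brk [ 0.4992 -0.0029  0.048 ]
brk [0.4853 0.058  0.048 ]
```

Both cameras agree within about 2 mm, and the sizes match what was given:

| Item | x (m) | y (m) | Notes |
|---|---|---|---|
| Holder | 0.525 | 0.281 | sides about 70 mm |
| Spot | 0.555 | 0.0374 | the clamp midpoint predicts the same place |

Next I'll approach the punch.

```bash
cat >> h.py <<'E'
from plant import manip
A=np.radians(105);Q=[np.cos(A/2),np.sin(A/2),0,0]
H=np.array([.525,.2808]);S=np.array([.5553,.0374])
def st(m=""):
    o=manip.get_obs();print(m,"t%.2f"%o["t"],np.round(o["eef_pos"],4),"f",np.round(o["force"],2),"m",np.round(o["moment"],3),"w%.3f"%o["gripper_width"]);return o
def pic(name,boxes=None):
    for n in("top","scene"):
        im=manip.read_camera(n)["pixels"][:,:,::-1];cv2.imwrite(f"pics/{name}_{n}_full.png",im)
        if boxes and n in boxes:
            x,y,w,h,k=boxes[n];cv2.imwrite(f"pics/{name}_{n}.png",cv2.resize(im[y:y+h,x:x+w],None,fx=k,fy=k,interpolation=cv2.INTER_CUBIC))
E
python3 - <<'E'
from h import *
manip.goto([*H,.25],Q);st("above");print(np.round(manip.get_obs()["joints"],2))
manip.move_straight([*H,.16],velocity=.15);st()
pic("p1")
E
```

```text
above t3.33 [0.5256 0.2798 0.2498] f [-0.04 -0.77  0.06] m [ 0.037 -0.119  0.009] w1.002
[ 0.04  0.7  -1.02  1.55  0.62  1.24 -0.82]
 t4.08 [0.5253 0.2815 0.1608] f [-0.18  0.05 -0.39] m [-0.004 -0.06   0.009] w1.001
```

Run:
```python
from h import *
print(manip.move_straight([*H,.099],velocity=.08,force_limit=8));st("down")
manip.grasp(40);st("grasped")
```

```text
False
down t5.10 [0.5252 0.2812 0.0994] f [-0.28 -0.06 -0.15] m [-0.062 -0.058 -0.025] w0.997
grasped t6.20 [0.5249 0.2808 0.099 ] f [-0.01  0.2   0.13] m [-0.035 -0.099  0.003] w0.248
```

Run:
```python
from h import *
print(manip.move_straight([*H,.205],velocity=.08,force_limit=12));st("lift");st()
pic("p2",{"top":(80,130,140,110,5),"scene":(300,60,150,130,5)})
```

```text
False
lift t7.67 [0.5248 0.2805 0.2044] f [ 0.4   0.48 -1.39] m [ 0.011 -0.116  0.002] w0.244
 t7.67 [0.5248 0.2805 0.2044] f [ 0.4   0.48 -1.39] m [ 0.011 -0.116  0.002] w0.244
```

View pics/p2_scene.png

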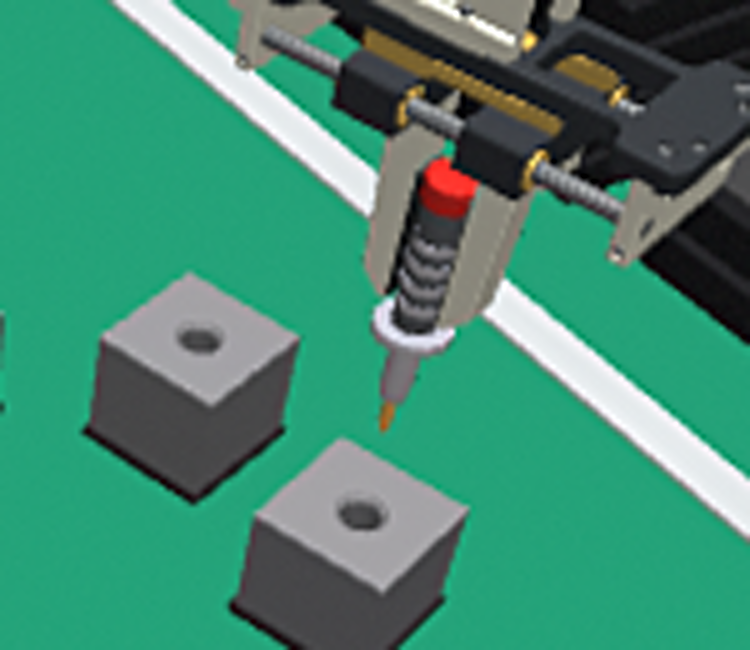

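View pics/p2_top_full.png

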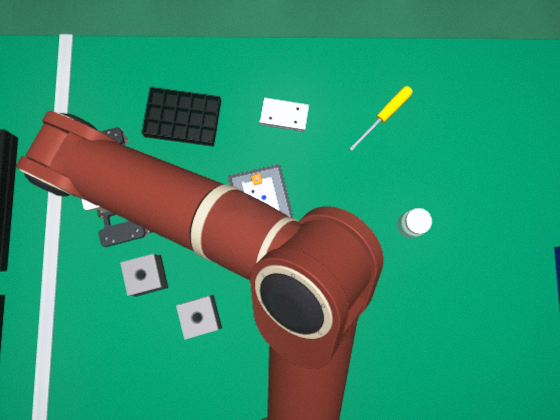

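The scene picture shows the punch held clear of the holder. In the crop the cap is near (450,180), the flange centre near (414,325) and the tip at (385,431). I'll check the tilt against a vertical line.

```bash
python3 - <<'E'
from h import *
np.set_printoptions(precision=2,suppress=True)
z0=.2044-.034
for n,z in(("captop",.078),("cap bottom",.066),("flange",.003),("muzzle",-.035),("tip11",-.046),("tip16",-.051),("tip22",-.057)):
    p=proj("scene",[.5248,.2805,z0+z]);print(n,((p-[300,60])+.5)*5-.5)
print("hole",((proj("scene",[.525,.2808,.065])-[300,60])+.5)*5-.5)
E
python3 -c "
import cv2
im=cv2.imread('pics/p2_scene_full.png')[85:155,365:405];cv2.imwrite('pics/z.png',cv2.resize(im,None,fx=8,fy=8,interpolation=cv2.INTER_CUBIC))"
```

```text
captop [454.17 174.58]
cap bottom [446.98 200.52]
flange [411.92 327.08]
muzzle [392.71 396.4 ]
tip11 [387.4  415.58]
tip16 [385.02 424.17]
tip22 [382.19 434.38]
hole [361.22 512.95]
```

View pics/z.png

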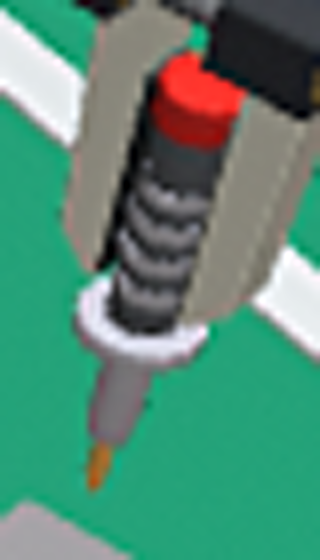

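The punch is upright, with the tip within about 0.3 px of the predicted axis, and the nose sticks out about 19–20 mm. Contact should come near TCP z = 0.1365. Next I'll move over the spot.

Run:
```python
from h import *
manip.move_straight([*S,.205],velocity=.15);st("over")
manip.move_straight([*S,.150],velocity=.08);manip.dwell(.3);st("near");print(np.round(manip.get_obs()["joints"],2))
pic("p3",{"scene":(225,150,120,90,6)})
```

```text
over t9.56 [0.5551 0.0386 0.2052] f [-0.33 -0.31 -1.73] m [-0.019 -0.094  0.01 ] w0.247
near t10.69 [0.5555 0.0374 0.1504] f [ 0.3   0.28 -2.51] m [-0.048 -0.12   0.026] w0.247
[ 0.48  0.77 -1.    1.78  0.75  1.02 -0.55]
```

View pics/p3_scene.png

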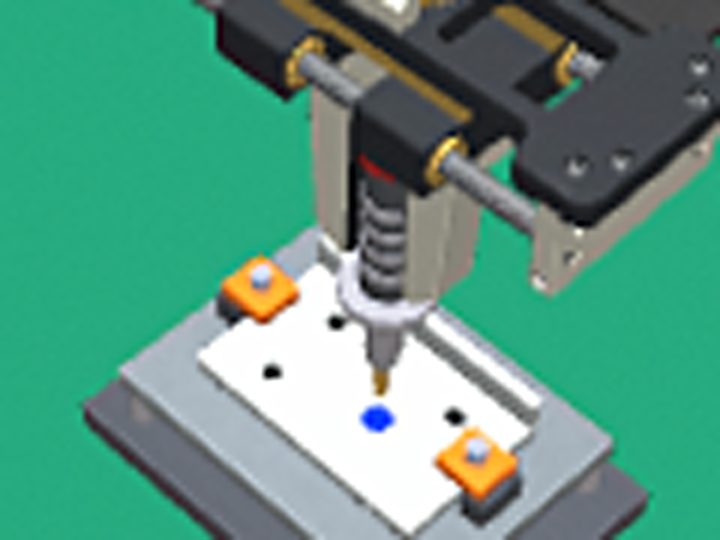

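View pics/p3_top_full.png

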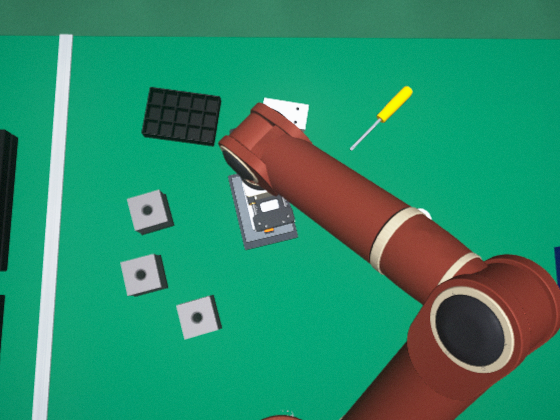

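The tip is at (380,394) in the crop, just above the spot at (377,418). The next script checks the predicted drop, then goes for contact.

Run:
```python
from h import *
for z in(.0615,.048):
    p=proj("scene",[.5555,.0374,z]);print(z,((p-[225,150])+.5)*6-.5)
p=((377,418));print("spot",at("scene",225+(p[0]+.5)/6-.5,150+(p[1]+.5)/6-.5,.048))
p=((380,394));print("tip at scene z.0615",at("scene",225+(p[0]+.5)/6-.5,150+(p[1]+.5)/6-.5,.0615))
for i in range(4): st();manip.dwell(.1)
r=manip.move_straight([*S,.141],velocity=.04);manip.dwell(.2);st("pre")
```

```text
0.0615 [380.01135363 397.19417983]
0.048 [378.71309164 420.84236571]
spot [0.5541693  0.03753402 0.048     ]
tip at scene z.0615 [0.55434471 0.03811531 0.0615    ]
 t10.79 [0.5554 0.0374 0.1502] f [ 0.14  0.04 -2.69] m [-0.021 -0.063  0.029] w0.246
 t10.89 [0.5553 0.0374 0.1501] f [ 0.35 -0.81 -1.28] m [-0.023 -0.088  0.029] w0.245
 t10.99 [0.5553 0.0374 0.15  ] f [ 0.11 -0.49 -1.78] m [-0.084 -0.087  0.019] w0.250
 t11.09 [0.5553 0.0374 0.15  ] f [ 0.31  0.25 -2.09] m [-0.079 -0.1    0.03 ] w0.246
pre t11.77 [0.5554 0.0375 0.1411] f [ 0.1   0.98 -2.04] m [-0.041 -0.114 -0.03 ] w0.245
```

The tip and spot agree within 0.6 mm in the same camera. Now I'll press in small steps, watching for the force drop.

```bash
cat > press.py <<'E'
from h import *
def f(n=3):
    a=[]
    for i in range(n): manip.dwell(.03);a.append(manip.get_obs()["force"][2])
    return np.mean(a)
base=f(6);print("base",base)
z=.1405;mx=0;log=[]
while z>.122:
    manip.move_straight([*S,z],velocity=.02)
    F=f()-base;o=manip.get_obs();log.append((round(z,4),round(float(F),2),round(float(o["eef_pos"][2]),4)))
    mx=max(mx,F)
    if F>17 : print("HIGH");break
    if mx>8 and F<mx-3: print("SNAP");break
    z-=.0004 if mx<2.0 else .0003
for l in log:print(l)
if mx>8:
    manip.move_straight([*S,.150],velocity=.05)
st("end")
E
python3 press.py
```

```text
base -2.222887659104879
SNAP
(0.1405, -0.11, 0.1405)
(0.1401, 0.11, 0.1401)
(0.1397, 0.05, 0.1397)
(0.1393, 0.3, 0.1393)
(0.1389, -0.47, 0.1389)
(0.1385, 0.29, 0.1385)
(0.1381, 0.49, 0.1381)
(0.1377, 0.2, 0.1377)
(0.1373, -0.14, 0.1373)
(0.1369, 2.5, 0.1371)
(0.1366, 2.72, 0.1368)
(0.1363, 4.13, 0.1365)
(0.136, 5.44, 0.1361)
(0.1357, 5.89, 0.1359)
(0.1354, 6.43, 0.1355)
(0.1351, 7.36, 0.1353)
(0.1348, 7.98, 0.1351)
(0.1345, 8.78, 0.1349)
(0.1342, 9.2, 0.1347)
(0.1339, 9.52, 0.1346)
(0.1336, 9.94, 0.1344)
(0.1333, 10.94, 0.1342)
(0.133, 11.1, 0.134)
(0.1327, 11.78, 0.1338)
(0.1324, 12.03, 0.1337)
(0.1321, 12.33, 0.1335)
(0.1318, 13.59, 0.1333)
(0.1315, 12.9, 0.1331)
(0.1312, 14.28, 0.133)
(0.1309, 15.17, 0.1327)
(0.1306, 9.94, 0.1314)
end t23.36 [0.5548 0.0369 0.1495] f [-0.01  0.03 -2.28] m [-0.023 -0.109  0.04 ] w0.245
```

It snapped: the force peaked at 15.2 N, fell to 9.9 N, and the arm dropped 1.3 mm. Next I'll lift, carry the punch over the holder and check the hold.

Run:
```python
from h import *
manip.move_straight([*S,.205],velocity=.12)
manip.move_straight([*H,.205],velocity=.15);manip.dwell(.4);o=st("over holder")
pic("p4",{"scene":(300,60,150,130,5)})
z0=.2047-.034
for n,z in(("captop",.078),("flange",.003),("tip",-.0545)):
    print(n,((proj("scene",[*o["eef_pos"][:2],z0+z])-[300,60])+.5)*5-.5)
```

```text
over holder t26.15 [0.5251 0.2807 0.205 ] f [ 0.64 -1.   -2.97] m [-0.055 -0.083  0.102] w0.244
captop [455.12527181 174.17796207]
flange [412.79049257 326.76232149]
tip [384.18000684 429.88114524]
```

View pics/p4_scene.png

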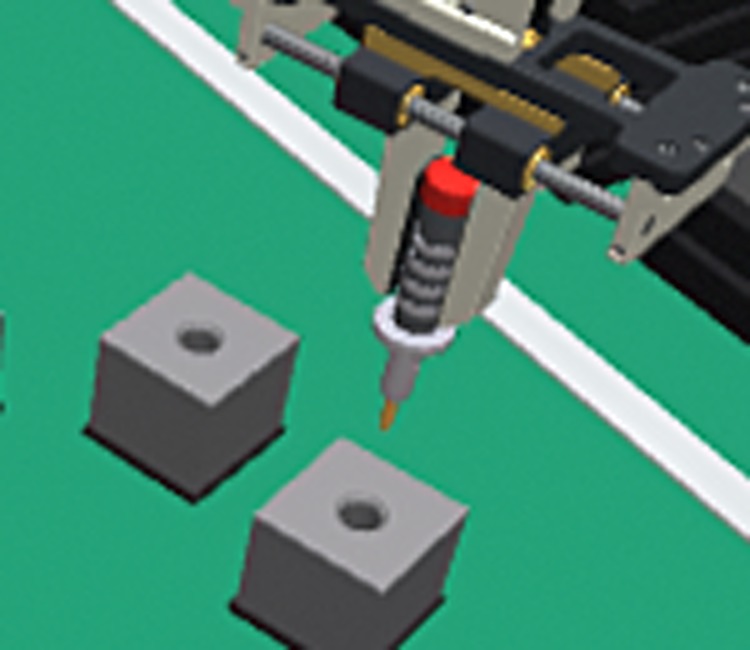

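The punch sits as it did before the press, with no slip or tilt, and it lines up with the hole. Lowering with a low force guard.

Run:
```python
from h import *
print(manip.move_straight([*H,.150],velocity=.08,force_limit=5));st()
r=manip.move_straight([*H,.102],velocity=.04,force_limit=5);o=st("in %s"%r)
if not r:
    r=manip.move_straight([*H,.0965],velocity=.01,force_limit=4);o=st("seat %s"%r)
```

```text
False
 t27.08 [0.5251 0.2812 0.1503] f [-0.4   0.14 -2.23] m [-0.018 -0.086  0.005] w0.247
in False t28.43 [0.5251 0.281  0.1023] f [ 0.33  0.32 -1.94] m [ 0.059 -0.111 -0.025] w0.244
seat True t28.84 [0.525  0.2809 0.0989] f [ 0.21 -0.79  5.47] m [-0.129 -0.127  0.019] w0.245
```

It seated at z = 0.0989; the grasp was at 0.0990. Releasing and retreating.

Run:
```python
from h import *
manip.release();st("rel")
manip.move_straight([*H,.25],velocity=.12)
manip.goto([.35,-.45,.28],Q) if manip.ik([.35,-.45,.28],Q) is not None else None
st("away")
pic("p5",{"scene":(235,125,170,145,4),"top":(115,180,70,60,9)})
```

```text
rel t30.03 [0.5244 0.2798 0.0975] f [-0.09 -0.5  -0.34] m [-0.02  -0.104  0.022] w0.999
away t34.12 [ 0.3509 -0.4491  0.2802] f [0.5  0.03 0.55] m [-0.043 -0.092 -0.033] w1.000
```

View pics/p5_scene.png

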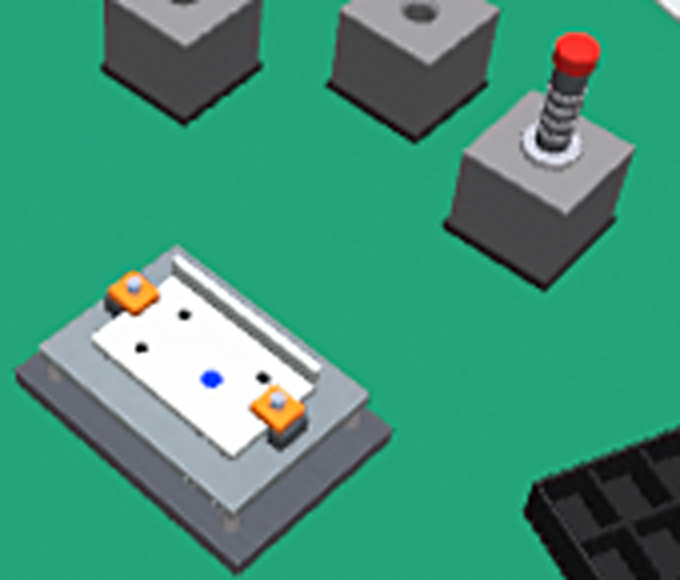

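View pics/p5_top_full.png

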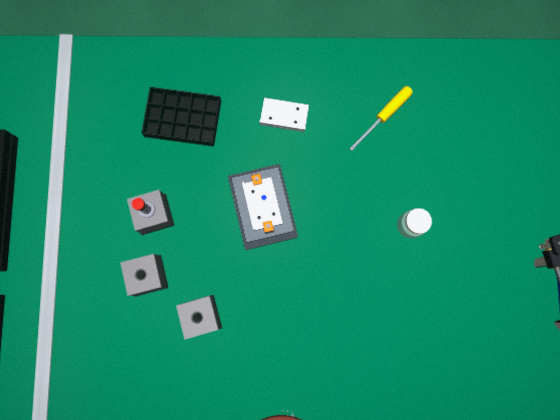

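View pics/p5_top.png

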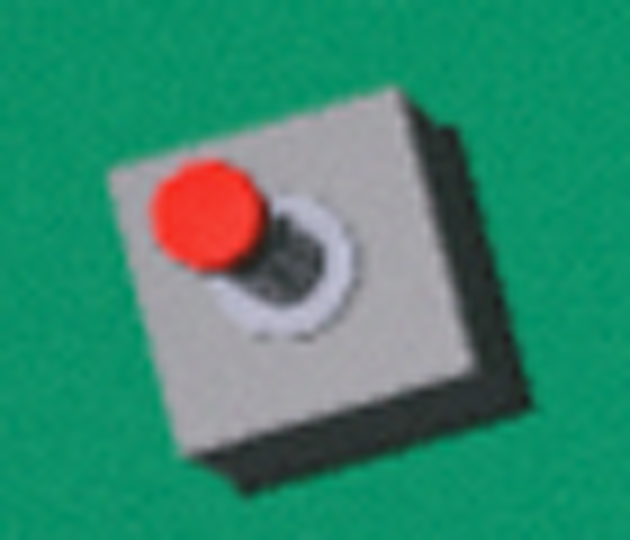

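The pictures look the same as the starting ones. The punch is upright and seated, with the cap at (207,214) in the crop, and the bystanders haven't moved. Handing in.

```bash
python3 -c "
from plant import manip
print(manip.close_job())"
```

```text
the job is handed in; nothing more can be done
None
```

I pressed the punch on the blue spot until its spring snapped, put it back in its holder and handed the job in, with the clock at about 34 s of the 67 s allowed.

- **Press:** the tip was within about 0.6 mm of the spot's centre in the camera just before the press. The force rose to 15.2 N, below the 20 N limit. It then fell to 9.9 N as the arm dropped 1.3 mm, and I lifted off straight away. I read the force between 0.3 mm steps, so a brief higher peak could have gone unseen.
- **Return:** the punch had not slipped or tilted in the grip. It seated within 0.1 mm of the height where I had grasped it, with about 5–8 N on the flange.
- **Final check:** the last pictures, taken after I let go and moved away, show the punch upright and seated. The tray, jar, screwdriver and spare bracket have not visibly moved.
- **Oddity:** the gripper read about 23 mm closed on the 20 mm barrel. The grip held throughout, so I left it. No check failed.

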